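Roll-test two guide rollers on a flat plate

TASK

One of the two rollers lying in the grooved stand is faulty: it wobbles and lifts when it rolls. Find the one that runs true, roll it on the flat plate from the left-hand white line to the right-hand one and then lay it in the cradle with a rim in each V saddle; lay the wobbling roller in the low metal tray. Leave the beaker and the petri dish where they are.

Things in the scene. Friction and masses are not known exactly. Their poses are not given: they have to be found in the camera images.
- roller_1: one of two bare-metal rollers (0.2 kg) that swap places between starts: axle 18 mm in diameter, 138 mm long, with two rims (discs) 40 mm in diameter, 16 mm wide, centred 57 mm either side of the middle (98 mm of axle free between them). Origin on the axle's axis at its middle, x along the axle. At the start it lies in the stand, axis 40 mm above the bench. Slight rolling resistance
- roller_2: the other roller: same nominal sizes, origin and axes. One of the two (rolling shows which) runs true: on a flat surface its axis stays level, 20 mm up. On the other one the rim at end_b is fixed 6 mm off the axle's axis (at the start downward), so its end_b rises and falls 6 mm either way at every turn
- roller_1_end_a (a point): point on roller_1's axle axis at the middle of its rim at -57 mm along x
- roller_1_end_b (a point): point on roller_1's axle axis at the middle of its rim at +57 mm along x
- roller_2_end_a (a point): point on roller_2's axle axis at the middle of its rim at -57 mm along x
- roller_2_end_b (a point): point on roller_2's axle axis at the middle of its rim at +57 mm along x
- stand: fixed grey block, 80 mm along its x, 190 along its y, 51 mm high, origin under its centre; two U grooves along its x, 20 mm wide and deep, at y = +50 and -50 mm. The axles lie sunk in them and cannot be gripped there; the rims hang free beyond both faces of the block: grip one across its 40 mm diameter from above and lift straight up
- surface_plate: fixed dark steel plate, 200 mm along its x, 310 along its y (+y: the robot's left), top 20 mm above the bench, origin under its centre; white lines along x at y = +110 and -110 mm. Stop blocks 9 mm high at both ends, inner faces at y = +142 and -142 mm, from 45 to 95 mm either side of the middle (open between). Rollers lie along its x and roll along its y
- left_line (a point): middle of the left white line, on the plate's top
- right_line (a point): middle of the right white line, on the plate's top
- cradle: fixed cradle for the good roller; swaps places with the tray. Base 156 mm along its x, 80 along its y, 8 mm thick, origin under its centre; grey 90 degree V saddles 22 mm wide, 43 mm high at x = +57 and -57 mm. The roller lies along x, a rim in each V, its axis 40 mm above the bench; the V walls cover the rims, so hold it by the axle between them
- reject_tray: fixed open metal tray, outside 164 mm along its x, 120 mm along its y, 30 mm high, walls and floor 4 mm, origin under its centre. The roller fits in along x
- beaker: loose clear beaker, 54 mm across, 70 mm high, behind the plate; origin under its centre
- petri_dish: loose white petri dish, 61 mm across, 15 mm high, behind the stand; origin under its centre

How it is judged (in metres and radians):
On the way, in this order (a step that is already met when the one before it is completed fails the run):
1. the true roller (roller_1) lies on the plate at the left-hand line or beyond it (y of roller_1 in the frame of surface_plate above 0.095 m and contact force between roller_1 and surface_plate above 0.5 N and angle between the x axis of roller_1 and the x axis of surface_plate, either way round below 0.35 rad and z of roller_1 in the frame of surface_plate below 0.044 m), for 0.1 s.
2. to the right of the left-hand line, on the plate, it has rolled until it is upside down (angle between roller_1's own z axis and vertical above 2.2 rad and contact force between roller_1 and surface_plate above 0.3 N and z of roller_1 in the frame of surface_plate below 0.044 m and y of roller_1 in the frame of surface_plate below 0.085 m), for 0.02 s.
3. on the plate it has rolled on until it is upright again (angle between roller_1's own z axis and vertical below 0.9 rad and contact force between roller_1 and surface_plate above 0.3 N and z of roller_1 in the frame of surface_plate below 0.044 m), for 0.02 s.
4. on the plate it has reached the right-hand line (y of roller_1 in the frame of surface_plate below -0.095 m and contact force between roller_1 and surface_plate above 0.3 N and z of roller_1 in the frame of surface_plate below 0.044 m), for 0.05 s.
At the end, for the whole second after the job is handed in: the true roller rests in the cradle, a rim in each V saddle (centred within 11 mm along the axle and 6 mm across), and the wobbling roller rests on the floor of the tray (x of roller_1 in the frame of cradle between -0.011 and 0.011 m and y of roller_1 in the frame of cradle between -0.006 and 0.006 m and z of roller_1 in the frame of cradle between 0.034 and 0.045 m and angle between the x axis of roller_1 and the x axis of cradle, either way round below 0.08 rad and linear speed of roller_1 below 0.02 m/s and x of roller_2 in the frame of reject_tray between -0.04 and 0.04 m and y of roller_2 in the frame of reject_tray between -0.05 and 0.05 m and z of roller_2 in the frame of reject_tray below 0.035 m and linear speed of roller_2 below 0.03 m/s); the robot touches nothing.
It fails at once if the beaker is pushed more than 30 mm or tipped (distance of beaker from where it was at the start of the episode above 0.03 m or angle between beaker's own z axis and vertical above 0.5 rad).
It fails at once if the petri dish is pushed more than 30 mm (distance of petri_dish from where it was at the start of the episode above 0.03 m).
It also fails if it takes over 72 s, if anything falls off the work surface, if the arm or the gripper's body presses on something with over 40 N, if the wrist force passes 120 N, or if a joint passes its speed limit or range.

ROBOT

A 6-joint arm with a two-finger parallel gripper is mounted at the origin on a cart in front of the work surface, level with it; the furniture and walls round the work are solid. World frame = base frame: x ahead of the robot, y to its left, z up, the work surface at z = 0. Lengths are in mm, angles in degrees, forces in N, time in s.
With the tool pointing down it reaches from about 350 to 850 mm from the base axis. Payload 8.1 kg.
Tool frame: the origin (TCP) lies at the very end of the fingers, on their centre line; the grasp point (between the pads) lies 19 mm behind it (r.grip_depth is the distance from the TCP to the grasp point, in mm); y points along the fingers, z is the direction in which the jaws open and shut, and the axes are right-handed (so a half turn about y gives the same grasp; the last joint's range is limited). The gripper opens to 85 mm and grips with 20 to 120 N. Pads are 22 mm wide; open, the fingers measure 114 mm over their backs; the gripper's body (76 mm by 85 mm) begins 54 mm behind the grasp point. The pads swing forward as they close: fully open they stand 13 mm farther back than shut.
Start: joints at [64.893, 7.471, 85.268, -0, 87.261, -4.893], TCP at [207.295, 563.058, 231.292] pointing down, gripper open.
Joint ranges: [-169.43, 169.43], [-51.17, 129.36], [1.28, 143.12], [-76.62, 256.62], [0, 156.53], [-152.29, 152.29]. Speed limits (degrees/s): [136.94, 136.94, 159.86, 180, 180, 180].

INTERFACE

Orientations are given as [roll, pitch, yaw] about the fixed x, y, z axes, in that order (R = Rz(yaw) Ry(pitch) Rx(roll)).
In Python, from bench import readout, eyes, r gives the robot as it stands. The module is installed in compiled form; this text tells all that it offers.
- The arm moves only by the tool move_arm, never from a script. Its argument "motion" is text: rows parted by semicolons, each of 6 numbers parted by spaces: the shift along the world's x, y, z in cm, then the turn, a rotation vector about the world's x, y, z in degrees. A call has 1 to 10 rows; each row is the pose to reach, as a shift and turn from the pose commanded when the call began; what a row does not reach only later rows make up. A row lasts 1/12 s, in which the tool goes at most 41.7 mm and 7.16 degrees, less where a joint would pass 70% of its speed; a pose out of reach is approached as far as the arm can. A call with a gripper value outside its range is refused whole. "fingers" is the finger opening in cm, from 0 to 8.54, set as the call begins (left out, the last holds). The fingers move at their own pace and stop on an object; "squeeze" is the grip in N (left out, the last holds). Time passes only in rows, so rows that repeat a pose let the fingers close. It gives the time, the measured TCP pose, the force and the opening at its end, in the units of the state.
- readout.sense(): the state, without advancing time (a new reading comes with each control period).
- eyes.snapshot(name): name is "scene" or "top" or "wrist"; returns a dict with "image" (400x640x3 uint8, blue, green, red), "fx", "fy", "cx", "cy" (pixels), "world_to_cam" (4x4, takes a point from world to camera coordinates). Camera axes: x right, y down, z forward; pixel columns grow to the right and rows downward; lengths in mm; the calibration is good to about 2 mm. A picture is of the moment at which its call begins. There is no depth.
- r.hand_in(): hands the job in, once; it reports no verdict.
The state is a dict: "time": time; "joint_pos": joint angles; "qd": joint speeds; "joint_efforts": joint torques, N m; "tool_pos": TCP position; "tcp_rot": TCP orientation; "ft_force": force on the tool from outside, world axes, zero at the start; "wrist_torque": the same for the moment, N m; "finger_gap": finger opening in mm.
Only numpy, scipy, OpenCV 4.12 (cv2) and the standard library are available. Lean on these libraries where they do the work, as an engineer would, in place of code of your own. Each camera call takes 0.05 s, during which the arm holds its last target. There are 200 camera calls.

## Working session

There is one attempt and no reset: what is moved stays moved. The work goes in short steps, Python scripts to look and compute and a tool call to move; the robot and the scene stay as the last step left them, time stands still between calls to the robot, and variables do not carry over. Pictures are saved under pics/ and viewed, about 8 in all and at most 12, crops included, and the job is handed in when it is done.

Besides the shell and the picture viewer there is one more tool, called after "Emit:" by a JSON object that holds its "method" and its "body", one argument or row to a line. move_arm: Moves the arm, as the interface text tells. Its arguments: {"type":"object","properties":{"motion":{"type":"string"},"fingers":{"type":"number"},"squeeze":{"type":"number"}},"required":["motion"]}

```bash
mkdir -p pics; ls
python3 - <<'E'
from bench import readout, eyes, r
import cv2,numpy as np
for n in("scene","top"):
    s=eyes.snapshot(n); cv2.imwrite(f"pics/{n}0.png",s["image"]); print(n,s["fx"],s["fy"],s["cx"],s["cy"]);print(np.round(s["world_to_cam"],4).tolist())
print(readout.sense())
E
```

```text
pics
scene 396.2293621721691 396.2293621721691 316.925293629752 196.0618473874191
[[0.8264, -0.5625, -0.0245, -449.8481], [-0.2883, -0.3854, -0.8766, 206.1337], [0.4837, 0.7315, -0.4807, 919.5192], [0.0, 0.0, 0.0, 1.0]]
top 454.20429010500055 454.20429010500055 318.0823981506089 207.9680747848154
[[-0.0003, -1.0, 0.0093, 18.9943], [-0.9872, -0.0011, -0.1593, 550.615], [0.1593, -0.0092, -0.9872, 1314.4479], [0.0, 0.0, 0.0, 1.0]]
{'time': 0.1, 'joint_pos': array([ 6.48918344e+01,  7.51140758e+00,  8.53229819e+01, -2.52795625e-04,
        8.72606307e+01, -4.89351739e+00]), 'qd': array([ 0.0211295 , -0.11486362, -0.22645353, -0.06368893,  0.04130565,
       -0.04798104]), 'joint_efforts': array([ 2.09055339e-03, -5.70962477e+01, -5.01934326e+01, -5.08815015e-05,
        8.52504512e-03,  5.84308282e-05]), 'tool_pos': array([207.10016516, 562.60498759, 230.3433422 ]), 'tcp_rot': array([-9.00946954e+01,  7.85405372e-03, -2.02146424e+01]), 'ft_force': array([-0.59234274,  0.21912625,  0.101213  ]), 'wrist_torque': array([0.02420235, 0.01526716, 0.05003189]), 'finger_gap': 85.43370315745646}
```

View pics/top0.png

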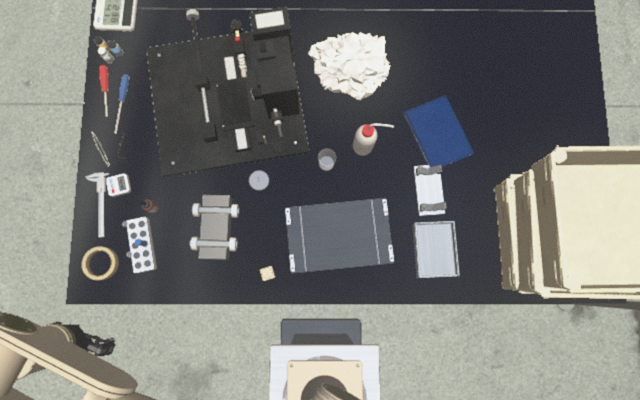

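View pics/scene0.png

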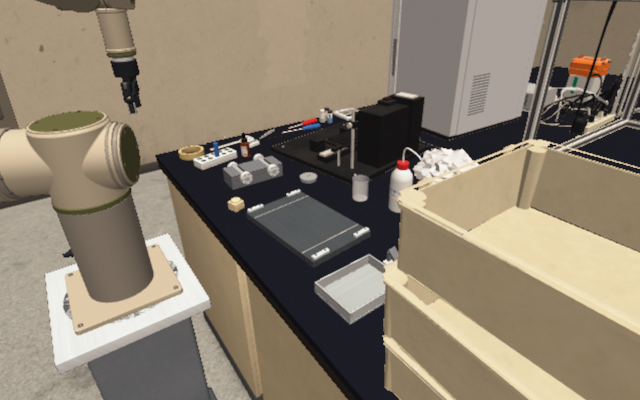

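Top view: stand with rollers at about (214,227), plate (340,236), cradle (429,190), tray (436,250), beaker (327,159), petri dish (259,180). Roller axles lie along world y. The plate, cradle and tray have their x roughly along world x. I'll zoom in for corners.

Run:
```python
import cv2
im=cv2.imread("pics/top0.png")
a=cv2.resize(im[185:275,180:280],None,fx=6,fy=6,interpolation=cv2.INTER_CUBIC)
b=cv2.resize(im[155:290,275:475],None,fx=4,fy=4,interpolation=cv2.INTER_CUBIC)
cv2.imwrite("pics/b.png",b)
g=cv2.imread("pics/scene0.png")[130:205,205:295]
g=cv2.resize(g,None,fx=6,fy=6,interpolation=cv2.INTER_CUBIC)
import numpy as np
c=np.zeros((560,800,3),np.uint8); 
a2=cv2.resize(im[190:265,185:245],None,fx=6,fy=6,interpolation=cv2.INTER_CUBIC)
g2=g[:, 60:500]
c[:450,:360]=a2; c[:450,360:800]=g2
cv2.imwrite("pics/a.png",c)
```

```text
(no output)
```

View pics/b.png

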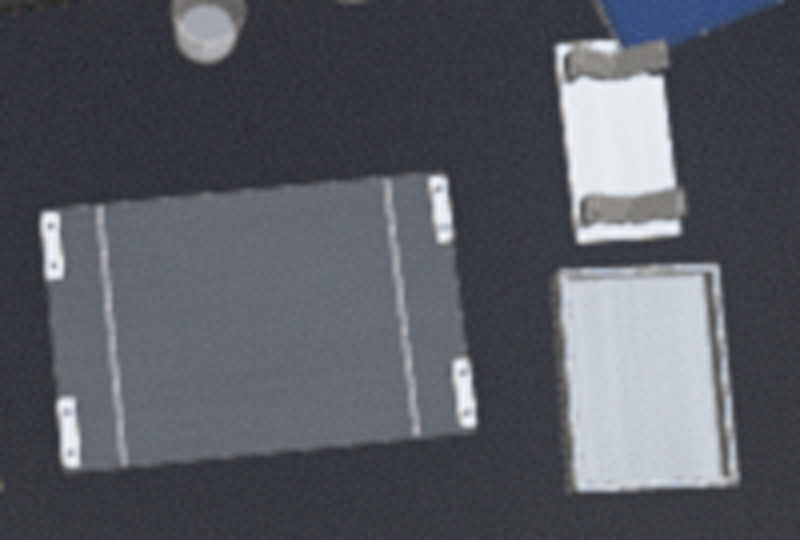

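View pics/a.png

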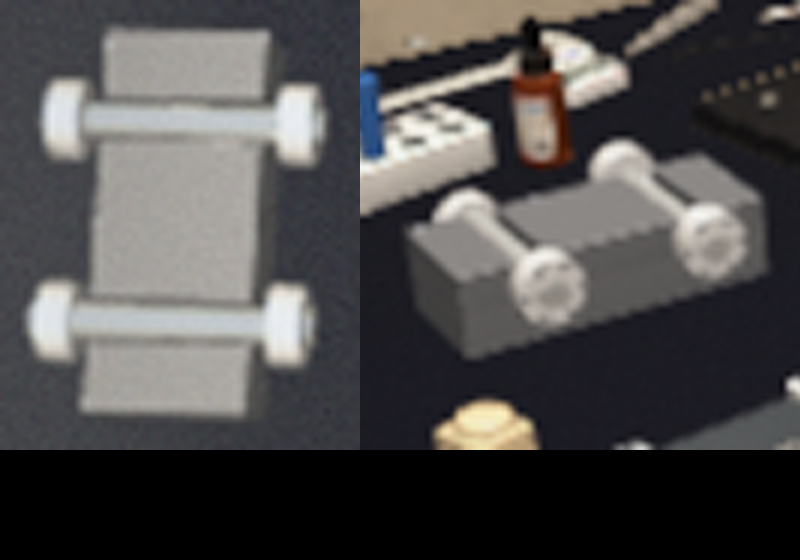

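The crops show the plate corners, lines, cradle base and tray clearly. In the scene crop the rims look alike. Next I'll fit poses and compare the predicted rim positions.

```bash
cat > h.py <<'E'
import numpy as np, cv2
from scipy.optimize import least_squares
C={"top":(454.2043,318.0824,207.9681,np.array([[-0.0003,-1,0.0093,18.9943],[-0.9872,-0.0011,-0.1593,550.615],[0.1593,-0.0092,-0.9872,1314.4479]])),
"scene":(396.2294,316.9253,196.0618,np.array([[0.8264,-0.5625,-0.0245,-449.8481],[-0.2883,-0.3854,-0.8766,206.1337],[0.4837,0.7315,-0.4807,919.5192]]))}
def proj(P,c):
    f,cx,cy,M=C[c] if isinstance(c,str) else c
    q=np.asarray(P,float)@M[:,:3].T+M[:,3]; return np.c_[f*q[:,0]/q[:,2]+cx,f*q[:,1]/q[:,2]+cy]
def W(p,L):
    c,s=np.cos(p[2]),np.sin(p[2]); L=np.asarray(L,float)
    return np.c_[p[0]+c*L[:,0]-s*L[:,1],p[1]+s*L[:,0]+c*L[:,1],L[:,2]]
def fit(L,px,p0,c="top"):
    o=least_squares(lambda p:((proj(W([p[0],p[1],p[2]/100],L),c)-px)).ravel(),[p0[0],p0[1],p0[2]*100],loss='soft_l1')
    return np.array([o.x[0],o.x[1],o.x[2]/100]),o.fun.reshape(-1,2)
E
python3 - <<'E'
from h import *
u=lambda a,s,ox,oy:(np.array(a,float)+.5)/s-.5+[ox,oy]
B=lambda a:u(a,4,275,155); A=lambda a:u(a,6,185,190)
def rect(x,y,z):return [[x,y,z],[x,-y,z],[-x,-y,z],[-x,y,z]]
o={}
o['plate']=fit(rect(100,155,20)+[[100,110,20],[-100,110,20],[100,-110,20],[-100,-110,20]],B([[41,211],[446,174],[476,431],[65,470],[99,206],[123,466],[388,178],[417,434]]),[450,0,0])
o['cradle']=fit([[78,40,8],[-78,40,8],[-78,-40,8]],B([[556,44],[577,243],[680,235]]),[600,-300,0])
o['tray']=fit(rect(82,60,30),B([[557,270],[718,264],[738,483],[571,492]]),[450,-300,0])
o['stand']=fit([[x,y,z] for y,x,z in[]]+[[40,-95,51],[-40,-95,51],[-40,95,51],[40,95,51]],A([[104,28],[271,30],[248,413],[80,411]]),[450,300,1.6])
for k,(p,f) in o.items(): print(k,np.round(p[:2],1),np.round(np.degrees(p[2]),2),np.round(f.ravel(),1))
p=o['stand'][0]; s=lambda P:(proj(W(p,P),'scene')+.5-[205,130])*6-.5+[300,0]
print('stand corners scene',np.round(s([[40,-95,51],[-40,-95,51],[-40,95,51],[40,95,51],[-40,95,0]])))
for y in(50,-50):
  for x in(57,-57): print(y,x,W(p,[[x,y,40]]).round(),'axis,top',np.round(s([[x,y,40],[x,y,60],[np.sign(x)*65,y,60],[np.sign(x)*65,y,20],[np.sign(x)*65,y+20,40],[np.sign(x)*65,y-20,40],[np.sign(x)*69,y,40]])).tolist(), 'top cam',np.round((proj(W(p,[[x,y,60],[x,y+20,40],[x,y-20,40]]),'top')+.5-[185,190])*6).tolist())
E
```

```text
plate [473.3 -43.8] 5.5 [ 0.  -0.6 -0.2 -0.8  0.3  0.4 -0.3  0.7  0.2 -0.7  0.3  0.3 -0.3 -0.4
  0.1  1.1]
cradle [ 615.  -324.9] 3.94 [-0.   0.2 -0.1 -0.2  0.1  0. ]
tray [ 430.1 -333.4] 2.28 [ 0.2  0.1 -0.4  0.1 -0.6  0.2  0.8 -0.4]
stand [495.4 326.7] 88.74 [ 0.4 -0.2 -0.6  0.1 -0.2  0.2  0.3 -0.1]
stand corners scene [[699. 153.]
 [762. 196.]
 [456. 280.]
 [402. 230.]
 [467. 362.]]
50 57 [[447. 385.  40.]] axis,top [[467.0, 219.0], [463.0, 187.0], [457.0, 183.0], [466.0, 245.0], [430.0, 222.0], [493.0, 206.0], [459.0, 212.0]] top cam [[49.0, 316.0], [57.0, 360.0], [62.0, 279.0]]
50 -57 [[444. 271.  40.]] axis,top [[547.0, 288.0], [542.0, 255.0], [548.0, 260.0], [556.0, 325.0], [519.0, 302.0], [586.0, 284.0], [556.0, 296.0]] top cam [[284.0, 322.0], [289.0, 366.0], [293.0, 284.0]]
-50 57 [[547. 383.  40.]] axis,top [[621.0, 178.0], [618.0, 148.0], [612.0, 144.0], [619.0, 204.0], [586.0, 182.0], [645.0, 166.0], [613.0, 172.0]] top cam [[62.0, 113.0], [70.0, 159.0], [75.0, 80.0]]
-50 -57 [[544. 269.  40.]] axis,top [[708.0, 243.0], [705.0, 211.0], [712.0, 215.0], [717.0, 279.0], [683.0, 256.0], [745.0, 239.0], [718.0, 250.0]] top cam [[294.0, 118.0], [299.0, 164.0], [303.0, 85.0]]
```

Emit:
{"method": "move_arm", "body": {
  "motion": "3.4 -2.9 -0.5 0 0 -7; 6.8 -5.8 -1.5 0 0 -14; 10.2 -8.7 -2.5 0 0 -21; 13.6 -11.6 -3.5 0 0 -28; 17 -14.5 -4.5 0 0 -35; 20.4 -17.4 -5.5 0 0 -42; 23.8 -20.3 -6.5 0 0 -49; 27.2 -23.2 -7.5 0 0 -56; 30.6 -26.1 -8.5 0 0 -63; 33.7 -29.4 -9 0 0 -70",
  "fingers": 6.5,
  "squeeze": 90
}}

```text
time: 0.93
tool_pos: [516.7, 294.8, 146.3]
tcp_rot: [-90.1, -0.0, -90.6]
ft_force: [0.1, 1.0, 0.1]
finger_gap: 65.1
```

Run:
```python
from bench import readout, eyes, r
import cv2,numpy as np
s=eyes.snapshot("wrist"); cv2.imwrite("pics/w1.png",s["image"]); print(s["fx"],s["cx"],s["cy"]);print(np.round(s["world_to_cam"],4).tolist())
q=readout.sense(); print(q["time"],q["tool_pos"],q["tcp_rot"],q["finger_gap"],q["joint_pos"])
```

```text
335.67293731756286 320.9027981998932 200.46351386533755
[[0.9999, -0.0104, -0.002, -512.8244], [-0.0093, -0.9493, 0.3143, 269.6314], [-0.0051, -0.3143, -0.9493, 395.6377], [0.0, 0.0, 0.0, 1.0]]
0.9833 [521.09589452 288.61271906 144.99331996] [-89.97555381  -0.24601014 -91.32662829] 65.26307528144659 [24.19235901 10.05880073 91.55399473 -0.23732992 78.47122357 25.56653816]
```

View pics/w1.png

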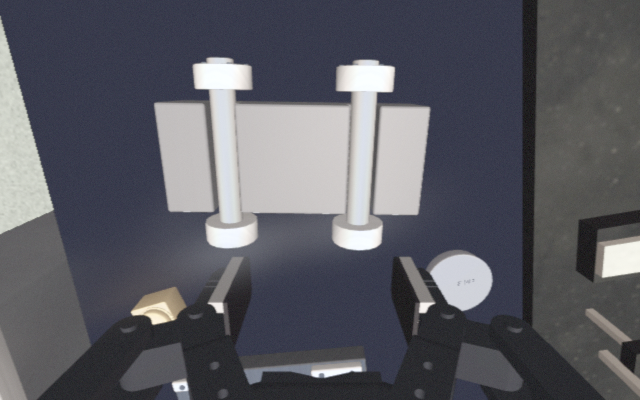

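Wrist view: both rollers are clear, with +y rims at (223,77) and (365,78) and −y rims at (232,230) and (358,232). I'll measure rim widths at subpixel and compare them with the model for offset 0 and −6 mm.

Run:
```python
from h import *
im=cv2.imread("pics/w1.png").astype(float).mean(2)
M=np.array([[0.9999,-0.0104,-0.002,-512.8244],[-0.0093,-0.9493,0.3143,269.6314],[-0.0051,-0.3143,-0.9493,395.6377]])
c=(335.673,320.903,200.464,M)
def edges(r0,r1,a,b):
    p=im[r0:r1,a:b].mean(0); g=np.gradient(p); n=len(g)//2
    def pk(h,o):
        i=np.argmax(h); i=min(max(i,1),len(h)-2); y0,y1,y2=h[i-1:i+2]; return o+i+.5*(y0-y2)/(y0-2*y1+y2+1e-9)
    return pk(g[:n],a),pk(-g[n:],a+n)
for nm,r0,r1,a,b in[("L+",72,84,180,266),("R+",72,84,322,408),("L-",222,234,192,272),("R-",222,234,318,398)]:
    e=edges(r0,r1,a,b); print(nm,np.round(e,2),'w',round(e[1]-e[0],2),'c',round(sum(e)/2,2))
for nm,r0,r1,a,b in[("axL+",92,100,200,246),("axR+",92,100,340,390)]:
    e=edges(r0,r1,a,b); print(nm,np.round(e,2),'w',round(e[1]-e[0],2),'c',round(sum(e)/2,2))
st=[495.4,326.7,np.radians(88.74)]
th=np.linspace(0,2*np.pi,73)
for nm,y in(("L",50),("R",-50)):
  for sx in(1,-1):
    for off in(0,-6):
      P=[[sx*x,y+20*np.cos(t),40+off+20*np.sin(t)] for x in(49,65) for t in th]
      q=proj(W(st,P),c); print(nm,'+-'[sx<0],off,'x',q[:,0].min().round(1),q[:,0].max().round(1),'w',np.ptp(q[:,0]).round(1),'rows',q[:,1].min().round(1),q[:,1].max().round(1))
  print('axis',proj(W(st,[[57,y,40],[-57,y,40],[45,y,40]]),c).round(1).tolist())
```

```text
L+ [193.31 251.31] w 57.99 c 222.31
R+ [335.91 393.7 ] w 57.8 c 364.81
L- [205.33 256.9 ] w 51.56 c 231.12
R- [332.01 382.  ] w 49.99 c 357.0
axL+ [209.07 234.93] w 25.86 c 222.0
axR+ [351.14 376.31] w 25.17 c 363.73
L + 0 x 188.4 250.1 w 61.7 rows 60.9 88.0
L + -6 x 191.7 251.8 w 60.1 rows 61.6 88.0
L - 0 x 204.9 257.7 w 52.8 rows 208.8 246.6
L - -6 x 207.3 259.0 w 51.6 rows 206.5 243.1
axis [[220.3, 75.6], [232.0, 226.5], [221.7, 93.6]]
R + 0 x 334.5 393.5 w 59.0 rows 62.8 89.7
R + -6 x 334.2 391.7 w 57.5 rows 63.5 89.7
R - 0 x 331.1 382.0 w 50.9 rows 210.1 248.1
R - -6 x 330.9 380.7 w 49.8 rows 207.8 244.6
axis [[363.4, 77.3], [356.1, 228.0], [362.5, 95.3]]
```

Both views show the near roller's +y rim (x≈446) sitting low, so the far roller (x≈546) should be the true one. I'll grip that roller by its −y rim.

Emit:
{"method": "move_arm", "body": {
  "motion": "0 0 0 0 0 -1; 0 0 0 0 0 -1; 0 0 -2 0 0 -1; 0 0 -4 0 0 -1"
}}

```text
time: 1.32
tool_pos: [516.5, 298.3, 109.1]
tcp_rot: [-89.8, 0.1, -91.1]
ft_force: [-0.3, 0.6, 0.1]
finger_gap: 65.0
```

Emit:
{"method": "move_arm", "body": {
  "motion": "1.4 -1.45 0 0 0 0; 2.8 -2.9 0 0 0 0; 2.8 -2.9 0 0 0 0; 2.8 -2.9 -2 0 0 0; 2.8 -2.9 -3.5 0 0 0; 2.8 -2.9 -3.5 0 0 0"
}}

```text
time: 1.82
tool_pos: [540.8, 268.0, 69.4]
tcp_rot: [-90.3, -0.1, -91.1]
ft_force: [-0.9, -0.2, -0.2]
finger_gap: 64.9
```

Emit:
{"method": "move_arm", "body": {
  "motion": "0.3 0.1 -1.5 0 0 -0.2; 0.3 0.1 -3 0 0 -0.2; 0.3 0.1 -4.2 0 0 -0.2; 0.3 0.1 -4.2 0 0 -0.2; 0.3 0.1 -4.2 0 0 -0.2"
}}

```text
time: 2.23
tool_pos: [545.9, 268.9, 30.3]
tcp_rot: [-90.1, -0.0, -91.3]
ft_force: [0.3, 0.0, 0.2]
finger_gap: 64.9
```

Run:
```python
from bench import readout, eyes, r
import cv2
s=eyes.snapshot("wrist"); cv2.imwrite("pics/w2.png",s["image"])
q=readout.sense(); print(q["time"],q["tool_pos"],q["tcp_rot"],q["ft_force"])
```

```text
2.2833 [546.80197847 269.00506838  31.28116615] [-8.99956401e+01  9.62341053e-03 -9.13653922e+01] [ 0.56848361 -0.25362505  0.58388069]
```

View pics/w2.png

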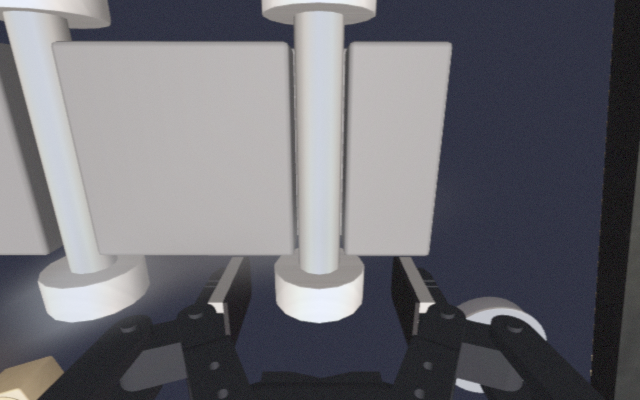

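The wrist view shows the rim at (319,283), centred between pads at about 237 and 400. I'll lower 3 mm and close.

Emit:
{"method": "move_arm", "body": {
  "motion": "0 0 -0.3 0 0 0; 0 0 -0.3 0 0 0; 0 0 -0.3 0 0 0; 0 0 -0.3 0 0 0; 0 0 -0.3 0 0 0; 0 0 -0.3 0 0 0; 0 0 -0.3 0 0 0",
  "fingers": 3.0,
  "squeeze": 90
}}

```text
time: 2.87
tool_pos: [546.8, 268.5, 28.6]
tcp_rot: [-90.0, 0.0, -91.4]
ft_force: [-5.2, -1.5, 5.1]
finger_gap: 37.0
```

Emit:
{"method": "move_arm", "body": {
  "motion": "0 0 0 0 0 0; 0 0 0 0 0 0; -0.1 0 -0.3 0 0 0; -0.1 0 -0.6 0 0 0; -0.1 0 -0.6 0 0 0",
  "fingers": 5.0
}}

```text
time: 3.28
tool_pos: [545.4, 268.2, 20.7]
tcp_rot: [-90.1, -0.0, -91.4]
ft_force: [-0.3, -1.6, -0.0]
finger_gap: 49.8
```

Emit:
{"method": "move_arm", "body": {
  "motion": "0 0 0 0 0 0; 0 0 0 0 0 0; 0 0 0 0 0 0; 0 0 0 0 0 0; 0 0 0 0 0 0; 0 0 0 0 0 0",
  "fingers": 3.0
}}

```text
time: 3.78
tool_pos: [545.8, 268.4, 21.6]
tcp_rot: [-90.0, -0.0, -91.4]
ft_force: [-1.3, -0.5, -0.4]
finger_gap: 37.5
```

Emit:
{"method": "move_arm", "body": {
  "motion": "0 0 0.8 0 0 0; 0 0 2 0 0 0; 0 0 4 0 0 0; 0 0 6 0 0 0; 0 0 8 0 0 0; 0 -1 8 0 0 7; 0 -3 8 0 0 14; 0 -5 8 0 0 21; 0 -7 8 0 0 28; 0 -9 8 0 0 35"
}}

```text
time: 4.62
tool_pos: [546.2, 177.9, 103.1]
tcp_rot: [-89.9, -0.0, -56.0]
ft_force: [0.3, 0.2, -3.1]
finger_gap: 37.4
```

Run:
```python
from bench import readout, eyes, r
import cv2
s=eyes.snapshot("wrist"); cv2.imwrite("pics/w3.png",s["image"])
q=readout.sense(); print(q["time"],q["tool_pos"],q["tcp_rot"],q["ft_force"],q["wrist_torque"],q["finger_gap"])
```

```text
4.6667 [546.36151212 174.38655945 102.86056807] [-90.02206124  -0.12553797 -55.38933857] [ 2.00937635 -1.78271843 -2.94688629] [-0.26135436 -0.15914489 -0.04532653] 37.817733254739565
```

View pics/w3.png

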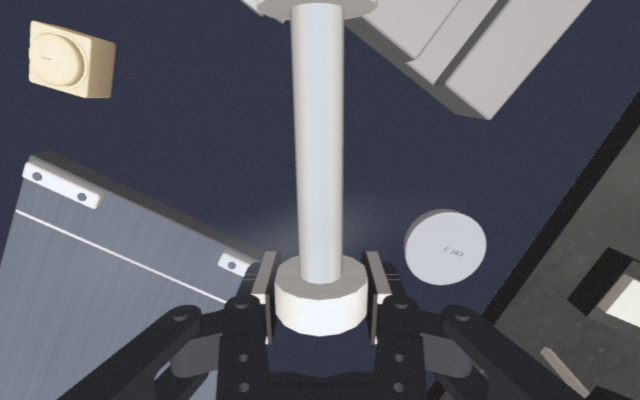

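The roller is held firmly and level (rim at (321,293), axle straight up the image). I'll carry on to the left line.

Emit:
{"method": "move_arm", "body": {
  "motion": "-0.3 -1.5 0 0 0 7; -0.6 -3 0 0 0 14; -0.9 -4.5 0 0 0 21; -1.2 -6 0 0 0 28; -1.5 -7.5 0 0 0 35; -1.8 -9 0 0 0 42; -2.2 -10 0 0 0 49; -2.7 -10.2 0 0 0 56; -2.7 -10.2 0 0 0 61; -2.7 -10.2 0 0 0 61"
}}

```text
time: 5.5
tool_pos: [519.3, 76.3, 102.9]
tcp_rot: [-90.0, -0.1, 4.8]
ft_force: [0.6, -0.0, -1.8]
finger_gap: 37.0
```

Emit:
{"method": "move_arm", "body": {
  "motion": "0 -0.2 -2.5 0 0 0.7; 0 -0.3 -5 0 0 0.7; 0 -0.3 -6.8 0 0 0.7; 0 -0.3 -7.6 0 0 0.7; 0 -0.3 -7.8 0 0 0.7; 0 -0.3 -7.8 0 0 0.7"
}}

```text
time: 6.0
tool_pos: [519.1, 73.7, 24.0]
tcp_rot: [-90.0, 0.0, 5.2]
ft_force: [0.0, 0.2, -1.5]
finger_gap: 37.6
```

```bash
cat > st.py <<'E'
from bench import readout, eyes, r
import cv2,sys
s=eyes.snapshot(sys.argv[1]); cv2.imwrite(f"pics/{sys.argv[2]}.png",s["image"])
q=readout.sense(); print(q["time"],q["tool_pos"].round(1),q["tcp_rot"].round(1),q["ft_force"].round(1),q["wrist_torque"].round(2),q["finger_gap"].round(1),q["joint_pos"].round(0))
E
python3 st.py wrist w4
```

```text
Traceback (most recent call last):
  File "st.py", line 4, in <module>
    q=readout.sense(); print(q["time"],q["tool_pos"].round(1),q["tcp_rot"].round(1),q["ft_force"].round(1),q["wrist_torque"].round(2),q["finger_gap"].round(1),q["joint_pos"].round(0))
                                                                                                                                      ^^^^^^^^^^^^^^^^^^^^^
AttributeError: 'float' object has no attribute 'round'
```

View pics/w4.png

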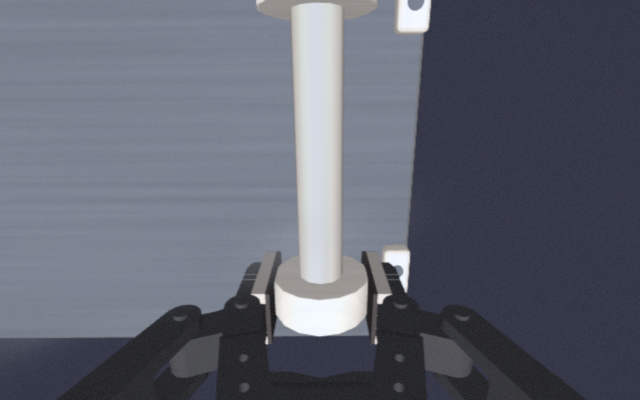

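The roller sits over the left line, parallel to it, with the near stop block at (397,265) beside the finger. I'll shift 9 mm inward for finger clearance, then lower and release.

Emit:
{"method": "move_arm", "body": {
  "motion": "0.1 -0.9 0 0 0 0.2; 0.1 -0.9 -0.15 0 0 0.2; 0.1 -0.9 -0.3 0 0 0.2; 0.1 -0.9 -0.3 0 0 0.2; 0.1 -0.9 -0.3 0 0 0.2"
}}

```text
time: 6.47
tool_pos: [520.9, 64.2, 21.5]
tcp_rot: [-90.0, -0.1, 5.5]
ft_force: [1.9, -1.9, 2.3]
finger_gap: 37.5
```

Emit:
{"method": "move_arm", "body": {
  "motion": "0 0 0 0 0 0; 0 0 0 0 0 0; 0 0 0 0 0 0; 0 0 0 0 0 0; 0 0 1 0 0 0; 0 0 3 0 0 0; 0 0 6 0 0 0; 0 0 7 0 0 0",
  "fingers": 4.6
}}

```text
time: 7.13
tool_pos: [522.0, 64.6, 95.2]
tcp_rot: [-90.0, -0.3, 5.5]
ft_force: [0.7, 0.1, 1.2]
finger_gap: 46.1
```

```bash
sed -i 's/q\["finger_gap"\].round(1)/q["finger_gap"]/' st.py; python3 st.py wrist w5
```

```text
7.1833 [523.2  64.6  96.3] [-90.   -0.4   5.5] [1.7 0.1 1.4] [ 0.   -0.09 -0.03] 46.169012245673066 [  1.   2. 106.   0.  72. -94.]
```

View pics/w5.png

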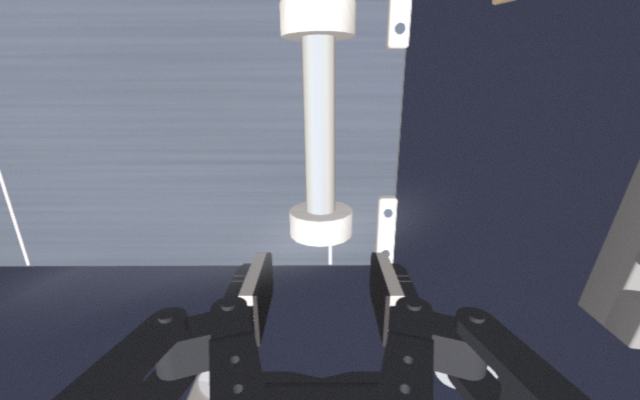

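Emit:
{"method": "move_arm", "body": {
  "motion": "-3 -0.3 0 0 0 0; -5.8 -0.6 0 0 0 0; -5.8 -0.6 0 0 0 0; -5.8 -0.6 -2.5 0 0 0; -5.8 -0.6 -5 0 0 0; -5.8 -0.6 -6.6 0 0 0; -5.8 -0.6 -6.9 0 0 0; -5.8 -0.6 -6.9 0 0 0"
}}

```text
time: 7.85
tool_pos: [460.5, 58.4, 20.2]
tcp_rot: [-90.0, 0.2, 5.5]
ft_force: [-0.5, 0.1, 0.3]
finger_gap: 46.3
```

Emit:
{"method": "move_arm", "body": {
  "motion": "0 0 0 0 0 0; 0 0 0 0 0 0; 0 0 0 0 0 0",
  "fingers": 2.8
}}

```text
time: 8.1
tool_pos: [463.2, 58.5, 23.0]
tcp_rot: [-90.0, -0.1, 5.5]
ft_force: [-1.4, 0.9, 1.1]
finger_gap: 27.9
```

```bash
python3 st.py wrist w6
```

```text
8.15 [463.1  58.5  22.9] [-90.   -0.1   5.5] [0.5 1.5 0.6] [ 0.01  0.05 -0.03] 28.192183187904398 [  1.  -1. 117.   0.  64. -95.]
```

View pics/w6.png

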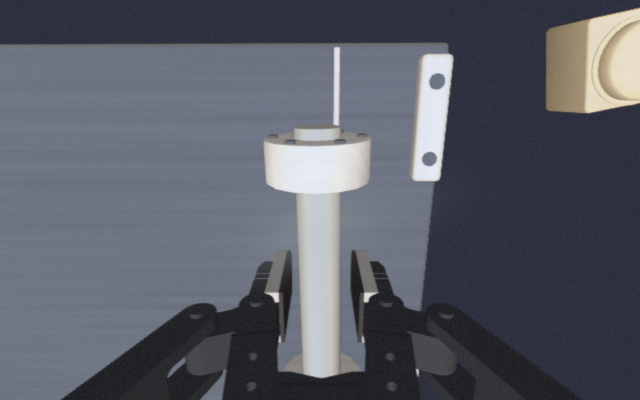

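The axle is inside the finger cage, centred at (320,280) between the pads. I'll roll it to the right along the plate.

Emit:
{"method": "move_arm", "body": {
  "motion": "0.03 -0.3 0.2 0 0 0; 0.08 -0.8 0.2 0 0 0; 0.14 -1.5 0.2 0 0 0; 0.22 -2.3 0.2 0 0 0; 0.3 -3.1 0.2 0 0 0; 0.38 -3.9 0.2 0 0 0; 0.45 -4.7 0.2 0 0 0; 0.53 -5.5 0.2 0 0 0; 0.6 -6.3 0.2 0 0 0; 0.68 -7.1 0.2 0 0 0"
}}

```text
time: 8.98
tool_pos: [468.7, -13.5, 23.6]
tcp_rot: [-90.0, 0.0, 5.5]
ft_force: [0.1, -0.4, 0.7]
finger_gap: 28.1
```

Emit:
{"method": "move_arm", "body": {
  "motion": "0.08 -0.8 0 0 0 0; 0.15 -1.6 0 0 0 0; 0.23 -2.4 0 0 0 0; 0.31 -3.2 0 0 0 0; 0.38 -4 0 0 0 0; 0.46 -4.8 0 0 0 0; 0.53 -5.5 0 0 0 0; 0.6 -6.2 0 0 0 0; 0.66 -6.8 0 0 0 0; 0.7 -7.2 0 0 0 0"
}}

```text
time: 9.82
tool_pos: [475.8, -85.3, 23.6]
tcp_rot: [-90.0, -0.0, 5.5]
ft_force: [-0.2, 0.7, 0.1]
finger_gap: 27.9
```

```bash
python3 st.py wrist w7
python3 - <<'E'
import cv2,numpy as np
a=cv2.imread("pics/w7.png")[0:400]; cv2.imwrite("pics/w7c.png",a)
E
```

```text
9.8667 [475.9 -85.7  23.7] [-90.   -0.    5.5] [-0.8 -0.6 -0.2] [-0.04 -0.01  0.07] 27.795099617558947 [ -16.    2.  114.   -0.   64. -112.]
```

View pics/w7c.png

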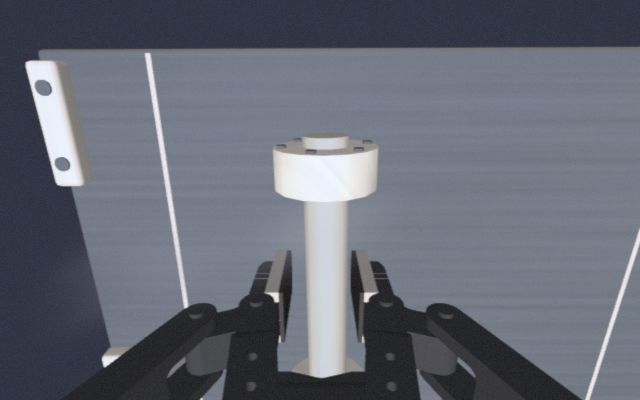

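The roller is still caged and running square, near plate y=−42, with the right line ahead at the left of the image. I'll go on to the right line.

Emit:
{"method": "move_arm", "body": {
  "motion": "0.07 -0.7 0 0 0 0; 0.14 -1.5 0 0 0 0; 0.22 -2.3 0 0 0 0; 0.3 -3.1 0 0 0 0; 0.38 -3.9 0 0 0 0; 0.45 -4.7 0 0 0 0; 0.53 -5.5 0 0 0 0; 0.59 -6.2 0 0 0 0; 0.65 -6.7 0 0 0 0; 0.65 -6.8 0 0 0 0"
}}

```text
time: 10.7
tool_pos: [482.4, -153.6, 23.7]
tcp_rot: [-90.0, -0.0, 5.4]
ft_force: [-0.0, 0.9, -0.1]
finger_gap: 28.2
```

```bash
python3 st.py wrist w8
python3 - <<'E'
import cv2,numpy as np
for n in("w6","w7","w8"):
    im=cv2.imread(f"pics/{n}.png").astype(float).mean(2)
    p=im[160:172,240:410].mean(0); g=np.gradient(p); q=im[205:215,280:370].mean(0); h=np.gradient(q)
    m=[int(np.argmax(g[:85]))+240,int(np.argmin(g[85:]))+325]; a=[int(np.argmax(h[:45]))+280,int(np.argmin(h[45:]))+325]
    v=im[100:215,(a[0]+a[1])//2-15:(a[0]+a[1])//2+15].mean(1); gv=np.gradient(v)
    print(n,m,a,sum(m)/2-sum(a)/2,'row edges',[(i+100,round(gv[i],1)) for i in np.argsort(-abs(gv))[:5]])
E
```

```text
10.75 [ 482.3 -153.2   23.6] [-90.   -0.    5.4] [-0.7 -0.3  0.2] [ 0.   -0.06 -0.  ] 28.121601674293707 [ -23.    5.  111.   -0.   64. -119.]
w6 [265, 369] [297, 339] -1.0 row edges [(np.int64(145), np.float64(38.0)), (np.int64(146), np.float64(35.2)), (np.int64(129), np.float64(34.6)), (np.int64(128), np.float64(32.0)), (np.int64(140), np.float64(-28.0))]
w7 [273, 377] [304, 347] -0.5 row edges [(np.int64(155), np.float64(42.8)), (np.int64(149), np.float64(-35.3)), (np.int64(138), np.float64(34.8)), (np.int64(137), np.float64(33.6)), (np.int64(154), np.float64(29.9))]
w8 [265, 369] [297, 339] -1.0 row edges [(np.int64(158), np.float64(42.7)), (np.int64(140), np.float64(34.0)), (np.int64(141), np.float64(33.4)), (np.int64(152), np.float64(-32.9)), (np.int64(157), np.float64(26.2))]
```

Emit:
{"method": "move_arm", "body": {
  "motion": "0 0 0 0 0 0; 0 0 0 0 0 0; 0 0 0 0 0 0; 0 0 0 0 0 0; 0 0 0 0 0 0",
  "fingers": 0.8,
  "squeeze": 70
}}

```text
time: 11.17
tool_pos: [482.3, -152.5, 23.8]
tcp_rot: [-90.0, -0.0, 5.5]
ft_force: [-1.1, -1.4, 2.4]
finger_gap: 15.9
```

Emit:
{"method": "move_arm", "body": {
  "motion": "0 0 0.5 0 0 0; 0 0 1.5 0 0 0; 0 0 3 0 0 0; 0 0 5 0 0 0; 0 0 7 0 0 0; 0 0 8 0 0 0; 0 0 8 0 0 0; 0 0 8 0 0 0"
}}

```text
time: 11.83
tool_pos: [482.6, -152.6, 104.1]
tcp_rot: [-90.0, -0.1, 5.5]
ft_force: [-0.3, 0.7, -1.6]
finger_gap: 15.5
```

```bash
cat > ax.py <<'E'
# wrist view of a roller held by its axle: axial offset of roller middle from the TCP
from h import *
from bench import readout, eyes
s=eyes.snapshot("wrist"); cv2.imwrite("pics/w9.png",s["image"]); q=readout.sense(); T=q["tool_pos"]; yaw=np.radians(q["tcp_rot"][2])
c=(s["fx"],s["cx"],s["cy"],s["world_to_cam"][:3]); im=s["image"].astype(float).mean(2)
gv=np.gradient(im[100:225,310:330].mean(1)); i=np.argsort(-abs(gv))[:8]; print([(int(k)+100,round(gv[k],1)) for k in sorted(i)])
print(T.round(1),q["tcp_rot"].round(1),q["finger_gap"],q["ft_force"].round(1),q["wrist_torque"].round(2))
for d in(-8,-4,0,4,8):
    z=T[2]+16.5; P=[[-69+d,0,z+9],[-65+d,0,z+9],[-65+d,0,z+20],[-49+d,0,z+20]]
    print(d,proj(W([T[0],T[1],yaw],P),c).round(1)[:,1])
E
python3 ax.py
```

```text
[(140, np.float64(24.9)), (141, np.float64(38.2)), (142, np.float64(18.8)), (152, np.float64(-29.0)), (153, np.float64(-20.4)), (157, np.float64(13.3)), (158, np.float64(40.9)), (159, np.float64(33.7))]
[ 481.8 -152.3  102.9] [-90.    0.    5.5] 15.946761734762365 [-0.4 -0.1 -2.6] [-0.04  0.06  0.07]
-8 [ 99.7 111.8 114.1 164.4]
-4 [111.8 123.7 127.1 176.2]
0 [123.7 135.3 139.8 187.8]
4 [135.3 146.7 152.2 199.2]
8 [146.7 157.9 164.4 210.3]
```

Emit:
{"method": "move_arm", "body": {
  "motion": "1.5 -1.6 1 0 0 0; 3 -3.2 2 0 0 -0.5; 4.6 -4.8 3 0 0 -1; 6.2 -6.4 3 0 0 -1.6; 7.8 -8.2 3 0 0 -1.6; 9.4 -10 3 0 0 -1.6; 11 -11.8 3 0 0 -1.6; 12.4 -13.2 3 0 0 -1.6; 12.4 -13.2 3 0 0 -1.6; 12.4 -13.2 3 0 0 -1.6"
}}

```text
time: 12.72
tool_pos: [605.4, -284.5, 130.8]
tcp_rot: [-89.9, 0.2, 3.8]
ft_force: [0.4, 0.4, -2.6]
finger_gap: 15.9
```

```bash
cat > ov.py <<'E'
from h import *
from bench import readout, eyes
s=eyes.snapshot("wrist"); q=readout.sense(); print(q["tool_pos"].round(1),q["tcp_rot"].round(1),q["finger_gap"])
c=(s["fx"],s["cx"],s["cy"],s["world_to_cam"][:3]); np.savez("ov.npz",M=c[3],k=c[:3]); cv2.imwrite("pics/ov_raw.png",s["image"])
im=s["image"].copy()
p=[615,-324.9,np.radians(3.94)]
for L,col in((([78,40,8],[78,-40,8],[-78,-40,8],[-78,40,8]),(0,0,255)),(([68,40,43],[68,-40,43],[46,-40,43],[46,40,43]),(0,255,0)),(([-46,40,43],[-46,-40,43],[-68,-40,43],[-68,40,43]),(0,255,0))):
    a=proj(W(p,L),c); print(a.round(1).tolist())
    cv2.polylines(im,[a.round().astype(int)],True,col,1)
cv2.imwrite("pics/ov.png",im)
E
python3 ov.py
```

```text
[ 605.1 -283.9  131.2] [-89.9   0.2   3.9] 15.667302508728598
[[320.3, 282.6], [232.2, 282.9], [214.9, 104.2], [319.7, 103.9]]
[[320.3, 295.4], [220.2, 295.7], [217.5, 271.3], [320.2, 271.0]]
[[319.8, 153.6], [204.5, 154.0], [200.9, 121.5], [319.7, 121.2]]
```

View pics/ov.png

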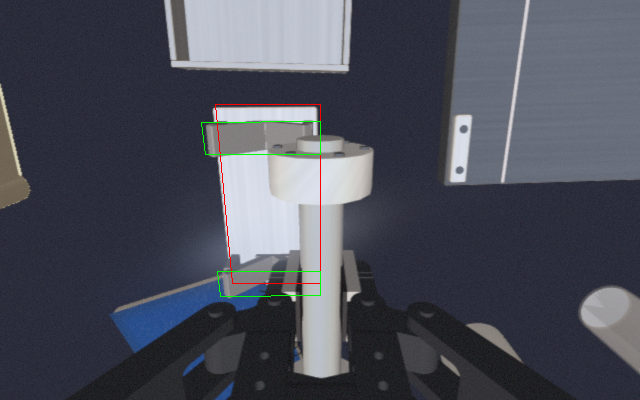

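The overlay matches the real cradle within about 3 px: base corner at (215,107), near saddle at (205–318,122–155), V seam at about (265,138). I'll check the seam against the model numerically.

Run:
```python
from h import *
d=np.load("ov.npz"); c=(*d["k"],d["M"]); p=[615,-324.9,np.radians(3.94)]
print('apex',proj(W(p,[[-46,0,12],[-68,0,12],[-46,0,20],[-68,0,20]]),c).round(1).tolist())
print('mm/px',proj(W(p,[[-57,0,12],[-57,10,12]]),c).round(1).tolist())
im=cv2.imread("pics/ov_raw.png").astype(float).mean(2)
for r in(128,133,138,143,148):
    g=np.gradient(cv2.GaussianBlur(im[r-1:r+2],(5,1),0).mean(0)[195:268]); i=np.argsort(-abs(g))[:6]; print(r,[(int(k)+195,round(g[k],1)) for k in sorted(i)])
for r in(180,200,220): g=np.gradient(im[r-3:r+4,200:330].mean(0)); print('base L',r,int(np.argmax(g[:60]))+200, proj(W(p,[[-30,40,8],[-30,-40,8],[0,-40,8],[30,-40,8]]),c).round(1).tolist() if r==180 else '')
g=np.gradient(im[95:120,230:260].mean(1)); print('base top row',int(np.argmax(g))+95)
```

```text
apex [[268.7, 146.8], [267.2, 117.9], [267.2, 148.4], [265.6, 118.7]]
mm/px [[268.0, 132.5], [280.9, 132.5]]
128 [(204, np.float64(12.9)), (205, np.float64(24.4)), (206, np.float64(26.7)), (207, np.float64(17.7)), (208, np.float64(8.4)), (263, np.float64(10.1))]
133 [(204, np.float64(7.6)), (205, np.float64(18.2)), (206, np.float64(25.5)), (207, np.float64(22.5)), (208, np.float64(13.4)), (213, np.float64(-8.9))]
138 [(205, np.float64(11.7)), (206, np.float64(23.5)), (207, np.float64(26.6)), (208, np.float64(18.5)), (209, np.float64(9.3)), (213, np.float64(-8.1))]
143 [(206, np.float64(17.0)), (207, np.float64(25.5)), (208, np.float64(23.8)), (209, np.float64(14.5)), (214, np.float64(-8.8)), (264, np.float64(10.1))]
148 [(206, np.float64(14.4)), (207, np.float64(25.9)), (208, np.float64(26.9)), (209, np.float64(16.6)), (214, np.float64(-7.8)), (264, np.float64(8.6))]
base L 180 220 [[319.9, 165.6], [220.9, 165.9], [224.3, 201.2], [227.5, 234.2]]
base L 200 222 
base L 220 224 
base top row 107
```

Emit:
{"method": "move_arm", "body": {
  "motion": "0.2 -1.5 0 0 0 0; 0.4 -3.5 0 0 0 0; 0.5 -4.3 0 0 0 0; 0.5 -4.3 0 0 0 0; 0.5 -4.3 -2 0 0 0; 0.5 -4.3 -4.5 0 0 0; 0.5 -4.3 -6 0 0 0; 0.5 -4.3 -6 0 0 0"
}}

```text
time: 13.43
tool_pos: [608.0, -324.5, 68.0]
tcp_rot: [-89.7, 0.4, 3.9]
ft_force: [-1.0, -0.0, -2.9]
finger_gap: 15.7
```

Emit:
{"method": "move_arm", "body": {
  "motion": "0.2 -0.2 -1 0 0 0; 0.2 -0.2 -2 0 0 0; 0.2 -0.2 -3 0 0 0; 0.2 -0.2 -3.7 0 0 0; 0.2 -0.2 -4 0 0 0; 0.2 -0.2 -4 0 0 0; 0.2 -0.2 -4 0 0 0"
}}

```text
time: 14.02
tool_pos: [613.3, -329.6, 33.7]
tcp_rot: [-90.0, 0.0, 3.9]
ft_force: [0.4, 0.5, -2.2]
finger_gap: 15.8
```

Emit:
{"method": "move_arm", "body": {
  "motion": "-0.25 0.25 0 0 0 0; -0.25 0.25 -0.3 0 0 0; -0.25 0.25 -0.6 0 0 0; -0.25 0.25 -0.8 0 0 0; -0.25 0.25 -0.8 0 0 0"
}}

```text
time: 14.43
tool_pos: [610.4, -326.8, 24.9]
tcp_rot: [-90.0, 0.0, 3.9]
ft_force: [0.3, -0.1, -2.1]
finger_gap: 15.7
```

Emit:
{"method": "move_arm", "body": {
  "motion": "0 0 -0.1 0 0 0; 0 0 -0.2 0 0 0; 0 0 -0.2 0 0 0; 0 0 -0.2 0 0 0"
}}

```text
time: 14.77
tool_pos: [610.9, -327.0, 24.2]
tcp_rot: [-90.0, -0.0, 3.9]
ft_force: [-3.7, 3.0, 3.6]
finger_gap: 16.1
```

Emit:
{"method": "move_arm", "body": {
  "motion": "0 0 0 0 0 0; 0 0 0 0 0 0; 0 0 0 0 0 0; 0 0 0.5 0 0 0; 0 0 2 0 0 0; 0 0 4.5 0 0 0; 0 0 7.5 0 0 0; 0 0 10.5 0 0 0; 0 0 12 0 0 0; 0 0 12 0 0 0",
  "fingers": 4
}}

```text
time: 15.6
tool_pos: [613.7, -328.9, 151.1]
tcp_rot: [-90.4, -0.5, 3.9]
ft_force: [-0.1, 0.0, 1.8]
finger_gap: 40.2
```

```bash
cat > chk.py <<'E'
from h import *
from bench import readout, eyes
s=eyes.snapshot("wrist"); q=readout.sense(); print(q["time"],q["tool_pos"].round(1),q["tcp_rot"].round(1),q["finger_gap"],q["ft_force"].round(1))
c=(s["fx"],s["cx"],s["cy"],s["world_to_cam"][:3]); cv2.imwrite("pics/chk.png",s["image"]); im=s["image"].astype(float).mean(2)
t=eyes.snapshot("top"); cv2.imwrite("pics/chktop.png",t["image"])
p=[616.5,-326.5,np.radians(3.94)]
P=[[-69,0,40],[-65,0,60],[-57,20,40],[-57,-20,40],[-57,0,40],[0,0,40],[-46,42,43],[-46,-42,43]]
a=proj(W(p,P),c); print(a.round(1).tolist())
def ed(v,o,n=6): g=np.gradient(v); i=np.argsort(-abs(g))[:n]; return [(int(k)+o,round(float(g[k]),1)) for k in sorted(i)]
x,y=a[4].astype(int); print('rim cols',ed(im[y-3:y+4].mean(0)[x-70:x+70],x-70,10)); print('axial rows',ed(im[max(0,y-60):y+60,x-8:x+8].mean(1),max(0,y-60),10))
x,y=a[5].astype(int); print('axle cols',ed(im[y-30:y-20].mean(0)[x-40:x+40],x-40))
E
python3 chk.py
```

```text
15.65 [ 612.6 -328.2  147.8] [-90.2  -0.3   3.9] 40.14694077806479 [-0.6 -0.2 -0.3]
[[325.4, 109.9], [325.6, 117.9], [352.3, 126.6], [298.5, 126.6], [325.4, 126.6], [325.2, 199.3], [381.8, 142.0], [269.1, 142.1]]
rim cols [(np.int64(275), 38.0), (np.int64(276), 41.4), (np.int64(283), -16.0), (np.int64(297), 13.6), (np.int64(298), 23.6), (np.int64(299), 17.8), (np.int64(350), -15.2), (np.int64(372), -16.8), (np.int64(373), -36.2), (np.int64(374), -24.7)]
axial rows [(np.int64(95), 18.4), (np.int64(96), 61.5), (np.int64(97), 65.6), (np.int64(98), 27.0), (np.int64(108), -40.9), (np.int64(110), 26.6), (np.int64(115), -21.7), (np.int64(117), 36.2), (np.int64(118), 14.8), (np.int64(140), -14.1)]
axle cols [(np.int64(312), -15.1), (np.int64(313), -28.8), (np.int64(314), -13.6), (np.int64(335), 13.5), (np.int64(336), 36.6), (np.int64(337), 21.9)]
```

Roller 1 is seated: the rim centre column is 324.2 and the saddle centre 324.4, and the axial edges are within about 1 mm of the model. Next is the wobbler.

Emit:
{"method": "move_arm", "body": {
  "motion": "-0.8 2.5 0 0 0 -4; -2 6 0 0 0 -10; -3.2 10 0 0 0 -16; -4.4 14 0 0 0 -22; -5.6 17.8 0 0 0 -28; -6.8 21.6 0 0 0 -34; -8 25.4 0 0 0 -40; -9.2 29.2 0 0 0 -46; -10.4 33 0 0 0 -52; -11.6 37 0 0 0 -58",
  "fingers": 6.2
}}

```text
time: 16.53
tool_pos: [492.4, 44.3, 141.5]
tcp_rot: [-90.2, 0.1, -54.4]
ft_force: [0.9, 1.2, 0.7]
finger_gap: 62.1
```

Emit:
{"method": "move_arm", "body": {
  "motion": "0 0 0 0 0 0"
}}

```text
time: 16.62
tool_pos: [491.1, 48.9, 141.2]
tcp_rot: [-90.1, 0.3, -54.4]
ft_force: [-0.5, -0.3, -0.7]
finger_gap: 62.2
```

Emit:
{"method": "move_arm", "body": {
  "motion": "-0.8 3.5 0 0 0 -5.5; -1.6 7 0 0 0 -11; -2.4 10.8 0 0 0 -17; -3.2 14.6 0 0 0 -23; -3.9 18.3 0 0 0 -29; -4.4 21 0 0 0 -35; -4.6 22 0 0 0 -37; -4.6 22 0 0 0 -37; -4.6 22 -3 0 0 -37; -4.6 22 -5 0 0 -37"
}}

```text
time: 17.45
tool_pos: [448.5, 262.2, 91.8]
tcp_rot: [-90.0, -0.0, -91.0]
ft_force: [-0.1, -0.4, -1.1]
finger_gap: 62.0
```

Emit:
{"method": "move_arm", "body": {
  "motion": "0 0 0 0 0 0; 0 0 0 0 0 0; 0 0 0 0 0 0"
}}

```text
time: 17.7
tool_pos: [449.1, 262.2, 94.0]
tcp_rot: [-90.0, -0.0, -91.1]
ft_force: [0.2, 0.4, 0.3]
finger_gap: 61.8
```

Run:
```python
from h import *
from bench import readout, eyes
s=eyes.snapshot("wrist"); q=readout.sense(); print(q["time"],q["tool_pos"].round(1),q["tcp_rot"].round(1))
c=(s["fx"],s["cx"],s["cy"],s["world_to_cam"][:3]); cv2.imwrite("pics/w10.png",s["image"]); im=s["image"].astype(float).mean(2)
st=[495.4,326.7,np.radians(88.74)]
a=proj(W(st,[[-57,50,40],[-57,70,40],[-57,30,40],[-65,50,60],[-65,50,20],[-49,50,60],[-30,50,40]]),c); print(a.round(1).tolist())
def ed(v,o,n): g=np.gradient(v); i=np.argsort(-abs(g))[:n]; return [(int(k)+o,round(float(g[k]),1)) for k in sorted(i)]
x,y=a[0].astype(int); print(ed(im[y-4:y+5].mean(0)[x-70:x+70],x-70,8)); print(ed(im[y-60:y+60,x-8:x+8].mean(1),y-60,10))
x,y=a[6].astype(int); print('axle',ed(im[y-4:y+5].mean(0)[x-30:x+30],x-30,8))
```

```text
17.75 [449.7 262.6  94.8] [-89.9   0.  -91.1]
[[313.6, 209.9], [281.6, 209.9], [345.5, 210.0], [312.9, 234.8], [314.3, 211.0], [312.7, 208.7], [313.4, 167.7]]
[(np.int64(281), 29.3), (np.int64(282), 43.9), (np.int64(283), 27.8), (np.int64(284), 12.0), (np.int64(344), -10.2), (np.int64(345), -29.8), (np.int64(346), -48.9), (np.int64(347), -35.9)]
[(np.int64(203), -16.3), (np.int64(204), -26.8), (np.int64(205), -14.3), (np.int64(209), 15.4), (np.int64(210), 39.2), (np.int64(211), 28.6), (np.int64(235), -28.8), (np.int64(236), -61.4), (np.int64(237), -42.6), (np.int64(238), -8.1)]
axle [(np.int64(294), -17.6), (np.int64(295), -30.2), (np.int64(296), -28.5), (np.int64(298), 20.5), (np.int64(300), 18.6), (np.int64(330), -22.3), (np.int64(332), 23.8), (np.int64(333), 25.0)]
```

Emit:
{"method": "move_arm", "body": {
  "motion": "-0.4 0.7 0 0 0 -0.2; -0.4 0.7 -1.5 0 0 -0.2; -0.4 0.7 -3.5 0 0 -0.2; -0.4 0.7 -5.5 0 0 -0.2; -0.4 0.7 -6.8 0 0 -0.2; -0.4 0.7 -7.2 0 0 -0.2; -0.4 0.7 -7.2 0 0 -0.2; -0.4 0.7 -7.2 0 0 -0.2"
}}

```text
time: 18.42
tool_pos: [445.4, 270.4, 22.8]
tcp_rot: [-89.9, 0.0, -91.3]
ft_force: [-0.5, -0.2, 1.1]
finger_gap: 62.2
```

Emit:
{"method": "move_arm", "body": {
  "motion": "0 0 0 0 0 0; 0 0 0 0 0 0; 0 0 0 0 0 0; 0 0 0 0 0 0; 0 0 0 0 0 0; 0 0 0 0 0 0; 0 0 0 0 0 0",
  "fingers": 3,
  "squeeze": 90
}}

```text
time: 19.0
tool_pos: [445.9, 270.4, 23.3]
tcp_rot: [-89.9, 0.1, -91.3]
ft_force: [-2.7, -1.1, 6.7]
finger_gap: 37.8
```

Emit:
{"method": "move_arm", "body": {
  "motion": "0 0 0.8 0 0 0; 0 0 2.5 0 0 0; 0 0 5 0 0 0; 0 0 8 0 0 0; 0 -1 11 0 0 0; 0.2 -3.5 13 0 0 5; 0.4 -7 13 0 0 11; 0.6 -10.8 13 0 0 17; 0.8 -14.6 13 0 0 23; 1.1 -18.4 13 0 0 29"
}}

```text
time: 19.83
tool_pos: [455.3, 85.4, 152.3]
tcp_rot: [-90.0, -0.0, -62.1]
ft_force: [1.4, 0.1, -1.7]
finger_gap: 37.9
```

Emit:
{"method": "move_arm", "body": {
  "motion": "0.3 -3.8 0 0 0 6; 0.6 -7.6 0 0 0 12; 0.9 -11.4 0 0 0 18; 1.2 -15.2 0 0 0 24; 1.5 -19 0 0 0 30; 1.7 -22.8 0 0 0 36; 1.9 -26.6 0 0 0 42; 2.1 -30.4 0 0 0 48; 2.3 -34.2 0 0 0 54; 2.5 -38 0 0 0 60"
}}

```text
time: 20.67
tool_pos: [480.3, -295.1, 152.1]
tcp_rot: [-90.0, -0.0, -2.2]
ft_force: [1.4, -0.2, -2.0]
finger_gap: 36.8
```

Emit:
{"method": "move_arm", "body": {
  "motion": "0 0 0 0 0 0; 0 0 0 0 0 0"
}}

```text
time: 20.83
tool_pos: [480.1, -295.0, 151.7]
tcp_rot: [-90.0, 0.0, -2.7]
ft_force: [-0.0, 0.1, -1.7]
finger_gap: 37.3
```

Emit:
{"method": "move_arm", "body": {
  "motion": "0.2 -1.8 0 0 0 2.4; 0.4 -3.6 0 0 0 4.8; 0.4 -3.6 -2 0 0 4.8; 0.4 -3.6 -5 0 0 4.8; 0.4 -3.6 -8 0 0 4.8; 0.4 -3.6 -8 0 0 4.8; 0.4 -3.6 -8 0 0 4.8"
}}

```text
time: 21.42
tool_pos: [483.3, -326.7, 70.0]
tcp_rot: [-89.8, 0.2, 2.3]
ft_force: [-0.1, 0.6, -1.6]
finger_gap: 37.5
```

Run:
```python
from h import *
from bench import readout, eyes
s=eyes.snapshot("wrist"); q=readout.sense(); print(q["time"],q["tool_pos"].round(1),q["tcp_rot"].round(1),q["ft_force"].round(1))
im=s["image"].copy(); c=(s["fx"],s["cx"],s["cy"],s["world_to_cam"][:3]); p=[430.1,-333.4,np.radians(2.28)]
a=proj(W(p,[[82,60,30],[82,-60,30],[-82,-60,30],[-82,60,30]]),c); print(a.round(1).tolist())
cv2.polylines(im,[a.round().astype(int)],True,(0,0,255),1); cv2.imwrite("pics/w11.png",im)
g=s["image"].astype(float).mean(2)
def ed(v,o,n): d=np.gradient(v); i=np.argsort(-abs(d))[:n]; return [(int(k)+o,round(float(d[k]),1)) for k in sorted(i)]
for r in(60,120): print(r,ed(g[r-4:r+5,100:600].mean(0),100,18))
```

```text
21.4667 [ 484.8 -328.2   72.4] [-90.    0.    2.3] [ 0.3  0.1 -2. ]
[[410.6, 275.5], [217.4, 275.8], [184.3, -32.0], [439.4, -31.6]]
60 [(187, 36.8), (188, 61.2), (189, 41.8), (195, -30.0), (196, -41.4), (197, -25.4), (210, 45.4), (211, 35.9), (293, -25.1), (344, 26.9), (345, 27.2), (406, -39.9), (407, -29.7), (417, 32.0), (418, 34.5), (424, -27.5), (425, -61.9), (426, -52.6)]
120 [(194, 36.4), (195, 60.8), (196, 41.3), (202, -37.0), (203, -38.1), (216, 46.2), (217, 30.9), (344, 33.5), (402, -40.8), (403, -27.4), (412, 29.4), (413, 38.1), (419, -29.3), (420, -61.9), (421, -49.5), (572, -27.2), (573, -39.5), (574, -27.9)]
```

Emit:
{"method": "move_arm", "body": {
  "motion": "-0.1 -0.5 -1.5 0 0 0; -0.1 -0.5 -3 0 0 0; -0.1 -0.5 -4.4 0 0 0; -0.1 -0.5 -5.2 0 0 0; -0.1 -0.5 -5.5 0 0 0; -0.1 -0.5 -5.5 0 0 0; -0.1 -0.5 -5.5 0 0 0"
}}

```text
time: 22.05
tool_pos: [484.2, -334.3, 17.4]
tcp_rot: [-90.0, -0.0, 2.3]
ft_force: [0.4, 0.6, -2.0]
finger_gap: 37.5
```

Emit:
{"method": "move_arm", "body": {
  "motion": "0 0 -0.1 0 0 0; 0 0 -0.3 0 0 0; 0 0 -0.5 0 0 0; 0 0 -0.5 0 0 0; 0 0 -0.5 0 0 0"
}}

```text
time: 22.47
tool_pos: [484.2, -334.5, 12.1]
tcp_rot: [-90.0, -0.0, 2.3]
ft_force: [1.1, -0.2, 0.4]
finger_gap: 37.5
```

Emit:
{"method": "move_arm", "body": {
  "motion": "0 0 0 0 0 0; 0 0 0 0 0 0; 0 0 0 0 0 0; 0 0 0 0 0 0; 0 0 1 0 0 0; 0 0 3 0 0 0; 0 0 6 0 0 0; 0 0 9 0 0 0; 0 0 12 0 0 0; 0 0 15 0 0 0",
  "fingers": 5.4
}}

```text
time: 23.3
tool_pos: [483.5, -334.0, 163.9]
tcp_rot: [-90.0, -0.0, 2.3]
ft_force: [0.5, 0.6, 0.0]
finger_gap: 54.0
```

Emit:
{"method": "move_arm", "body": {
  "motion": "0 3 0 0 0 0; 0 6 0 0 0 0; 0 9 0 0 0 0; 0 12 0 0 0 0; 0 15 0 0 0 0; 0 18 0 0 0 0; 0 20 0 0 0 0; 0 20 0 0 0 0"
}}

```text
time: 23.97
tool_pos: [483.7, -130.7, 162.4]
tcp_rot: [-89.9, -0.0, 2.5]
ft_force: [-0.6, 0.4, -0.3]
finger_gap: 54.3
```

```bash
cat > fin.py <<'E'
from h import *
from bench import readout, eyes
q=readout.sense(); print(q["time"],q["tool_pos"].round(1),q["ft_force"].round(1))
a=eyes.snapshot("top")["image"]; b=eyes.snapshot("top")["image"]; w=eyes.snapshot("scene")["image"]; o=cv2.imread("pics/top0.png")
print('motion between shots',cv2.absdiff(a,b)[150:290,400:480].max())
cv2.imwrite("pics/fin_top.png",b)
avg=(a.astype(float)+b)/2; df=np.abs(avg-o).max(2)
m=(df>35).astype(np.uint8); n,l,st,ce=cv2.connectedComponentsWithStats(m)
for i in range(1,n):
    if st[i,4]>12: print(st[i],ce[i].round(1))
p=[616.5,-326.5,np.radians(3.94)]
print('r1 rims pred',proj(W(p,[[57,0,50],[-57,0,50]]),'top').round(1).tolist())
p=[430.1,-335,np.radians(2.3)]
print('r2 rims pred',proj(W(p,[[57,0,34],[-57,0,34]]),'top').round(1).tolist())
g=lambda X,x,y,s:print('same?',np.abs(avg[y-s:y+s,x-s:x+s]-o[y-s:y+s,x-s:x+s]).mean().round(1))
g(0,327,159,13); g(0,259,180,13)
E
python3 fin.py
```

```text
23.9667 [ 483.7 -130.7  162.4] [-0.6  0.4 -0.3]
motion between shots 82
[  240   164   202   236 13769] [363.4 295.4]
[191 203  49  15 315] [214.8 209.7]
[189 236  49  16 332] [212.7 243.3]
[432 267   7   7  17] [433.5 270.4]
[437 267   8   4  24] [440.7 268.7]
[   0  311  157   89 6834] [ 62.4 358. ]
r1 rims pred [[431.0, 167.8], [435.1, 204.8]]
r2 rims pred [[435.5, 229.6], [438.6, 267.9]]
same? 2.4
same? 2.1
```

Emit:
{"method": "move_arm", "body": {
  "motion": "0 3 1 0 0 0; 0 6 2 0 0 0; 0 9 3 0 0 0; 0 12 4 0 0 0; 0 15 5 0 0 0; 0 18 5 0 0 0; 0 21 5 0 0 0; 0 24 5 0 0 0; 0 26 5 0 0 0; 0 26 5 0 0 0"
}}

```text
time: 24.95
tool_pos: [484.0, 128.1, 211.9]
tcp_rot: [-89.9, -0.0, 2.4]
ft_force: [-0.3, 0.8, 0.7]
finger_gap: 53.8
```

```bash
sed -i 's/if st\[i,4\]>12/if st[i,4]>6 and st[i,0]>395/; s/(df>35)/(df>28)/' fin.py; python3 fin.py
python3 - <<'E'
import cv2,numpy as np
im=cv2.imread("pics/fin_top.png").astype(int).mean(2); o=cv2.imread("pics/top0.png").astype(int).mean(2)
print((im-o)[158:216:2,412:448:2].astype(int)); print((im-o)[218:284:3,412:464:2].astype(int))
E
```

```text
24.95 [484.  128.1 211.9] [-0.3  0.8  0.7]
motion between shots 17
[424 164  13  39 241] [431.4 181.1]
[429 202  13   8  70] [435.2 205.8]
[428 228  17  46 201] [435.5 250. ]
r1 rims pred [[431.0, 167.8], [435.1, 204.8]]
r2 rims pred [[435.5, 229.6], [438.6, 267.9]]
same? 2.8
same? 64.3
[[ -1  -7   0   5  -4  -2   0  -1   1   1   2   0   5   0   0   0  -5  -2]
 [ -2  -1   6  -1  -1   5  -3  -3  -1   3   3   2  -1   2   1   1  -1  -5]
 [  1   4  -6  -1  -6   2   0   0   1  -4  -1   1  -1   1   1  -3   0  -4]
 [  7  -2   2  -6   0  -5   1  -3  -3  26  22   8   2   4  -2   3   0   0]
 [  0   1   0  -2   1   2 -12 -20  -1 117 134 116  58  -1   1   0   4  -3]
 [  0   0  -3   1  -1  -4  -4  29  63 107 110 106  82   0   1  -4   4   2]
 [  4  -4   0   2   0  -4  -1  67  78  89  83  75  52   1  -2  -2   2  -2]
 [ -5  -4  -2  -2   0   3 -15  -9   1  62  68  -3   0   0  10   1   4  -3]
 [ -2   1   0  -2  -1   5  -1  -3  -3  47  33  -6   1   0   2   8  -1   0]
 [ -7   1   0   1   0   1  -2   1 -77 -47 -31 -13   2   0   2  -1   2  -2]
 [ -5  -1   0   0   0   0   0   1 -75 -50 -36 -14   0   0   1 
[... 3062 characters left out ...]
-1   0  -2
   -2   0   4   2  -4   4   5  -1]
 [ -1  -1   1   2   1   3   2  -1   0   2  -5  -5 -22  19  19  20  16   0
    0   0   1   0   0   2   0   4]
 [ -3   2   0   3   3  -1   1  -1  -1  -2 -58  -7  22  30  32  34  26   2
    0  -2   1   1   6   3   1   4]
 [ -2  -3   0   1  -2   1   0  -2  -2  -1 -47 -35 -17  -5   4  -1 -31   0
   -1  -1  -2   1   0  -2  -1   0]
 [  2   3   2  -3  -4   1   1   2  -3   0   1   2   0   0   2   3   0   0
    2   0  -2   4  -1   1   1   3]
 [  2   0  -3   6  -2   1   5   2  -1   1   4  -2  -2  -2  -5   5  -2  -1
    0  -2   0   0   0  -1  -1   1]
 [  0  -4  -3   2   0   2  -1  -1   4   2   5  -2   4   4   1   3  -1   1
   -2   3  -6   4   0   0  -1  -3]]
```

```bash
python3 -c "
from bench import r
print(r.hand_in())"
```

```text
the job is handed in; nothing more can be done
None
```

I rolled the far roller (x≈546) from the left white line to the right one and laid it in the cradle. I put the near roller (x≈446) in the tray and handed the job in at about 25 s of the 72 s allowed. The hand-in gives no verdict.

- **Which roller is true:** I judged this before rolling. In both the scene and wrist views the near roller's +y rim sat about 6 mm low. On the plate, the rim I could see on the far roller stayed concentric at three phases. Its other rim was hidden. In the cradle its axle lies within about 0.5° of parallel to the saddles. I never rolled the near roller to see it wobble.
- **Rolling:** I released it at about y=+102 mm on the plate and rolled it, caged loosely between the fingers, to about −110 mm, roughly 1.7 turns.
- **Cradle:** after release, the rim was centred in the saddle to within 1 px. Along the axle it was within about 1–2 mm of the estimated cradle position. My cradle estimates disagreed with each other by 2–3 mm, which is inside the tolerance.
- **Tray:** the last top view shows the near roller lying along the tray, inside it and not moving.
- **Beaker and petri dish:** the area around the beaker still matched the starting image in the last top view, and the petri dish's matched in the one before. In the last view the petri check differed (64.3), most likely because the arm hid the dish. I couldn't look directly, as the picture limit was reached.

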